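# Take the bearing play out of a laundry-cart wheel

### The arm

A 6-joint arm with a two-finger parallel gripper is mounted at the origin on the work surface. World frame = base frame: x ahead of the robot, y to its left, z up, the work surface at z = 0. Lengths are in m, angles in rad, forces in N, time in s.
With the tool pointing down it reaches from about 0.35 to 0.85 m from the base axis. Payload 8.1 kg.
Tool frame: the origin (TCP) lies at the very end of the fingers, on their centre line; the grasp point (between the pads) lies 19 mm behind it; z points along the fingers, y is the line along which they close (so a half turn about z gives the same grasp; the last joint's range is limited). The gripper opens to 93 mm and grips with 3 to 60 N. Pads are 15 mm wide; open, the fingers measure 128 mm over their backs; the gripper's body (75 mm by 188 mm) begins 65 mm behind the grasp point.
Start: joints at [1.206, 0.13, 1.488, -0, 1.523, -0.085], TCP at [0.166, 0.577, 0.219] pointing down, gripper open.
Joint ranges: [-2.96, 2.96], [-0.89, 2.26], [0.02, 2.5], [-1.34, 4.48], [0, 2.73], [-2.66, 2.66]. Speed limits (rad/s): [2.39, 2.39, 2.79, 3.14, 3.14, 3.14].

### API

Orientations are given as a rotation vector (axis times angle).
In Python, from plant import monitor, eyes, ticket gives the robot as it stands.
- The arm moves only by the tool arm_command, never from a script. Its argument "deltas" is a list that holds one entry, the list of rows, each a list of 6 numbers: the shift along the world's x, y, z in cm, then the turn, a rotation vector about the world's x, y, z in degrees. In form: [[[tx, ty, tz, rx, ry, rz], ...]]. A call has 1 to 12 rows; each row shifts and turns the commanded pose from where the row before left it; what a row does not reach is not made up. A row lasts 1/12 s, in which the tool goes at most 41.7 mm and 7.16 degrees, less where a joint would pass 70% of its speed; a pose out of reach is approached as far as the arm can. A call is refused whole if a number of a shift passes 4.17 or a number of a turn 7.16, either way. A call with a gripper value outside its range is refused whole. "gripper" is the opening, from -1 (shut) to 1 (fully open), set as the call begins (left out, the last holds). The fingers move at their own pace and stop on an object; "squeeze" is the grip in N (left out, the last holds). Time passes only in rows, so rows that do not move let the fingers close. It gives the time, the measured TCP pose, the force, the opening and the grip force at its end, in the units of the state.
- monitor.read_state(): the state, without advancing time (a new reading comes with each control period).
- eyes.read_camera(name): name is "side" or "top"; returns the picture (400x640x3 uint8, blue, green, red); there is no depth.
- eyes.camera_model(name): a dict with "fx", "fy", "cx", "cy" (pixels), "rvec" (rotation vector, rad) and "tvec" (3), from world to camera coordinates, as OpenCV has them. Camera axes: x right, y down, z forward; pixel columns grow to the right and rows downward; lengths in m; the calibration is good to about 2 mm. A picture is of the moment at which its call begins. camera_model takes no time and is no camera call.
- ticket.close_job(): hands the job in; it is judged then, once.
The state is a dict: "t": time; "q": joint angles; "dq": joint speeds; "joint_torque": joint torques, N m; "tool_pos": TCP position; "orientation": TCP orientation; "force": force on the tool from outside, world axes, zero at the start; "wrist_torque": the same for the moment, N m; "opening": finger opening in m; "gripper_force": force on a finger pad.
Only numpy, scipy, OpenCV 4.12 (cv2) and the standard library are available. Lean on these libraries where they do the work, as an engineer would, in place of code of your own. Each camera call takes 0.05 s, during which the arm holds its last target. There are 200 camera calls.

### The job

The laundry-cart wheel on the service board is loose on its axle: rock it gently with a fingertip, pressing its tyre down on your left and then on your right until it comes up firm, to feel how much bearing play it has. Turn the axle nut clockwise until the play has just gone and the nut is lightly snug, without pinching the bearing, then press left and right again to prove that the wheel no longer rocks, and let go. Leave everything else where it is.

Things in the scene. Friction and masses are not known exactly. Their poses are not given: they have to be found in the camera images.
- axle_board: Plywood service board 340 x 220 x 18 mm, fixed; bolted to it a steel axle plate (top 24 mm above the counter) with a 19 mm stub axle upright in the middle. Origin: centre of the board's underside, on the axle line, at counter height; x along its length, y to its left, z up.
- wheel: Wheel flat on the axle: tyre 150 mm across, 38 mm thick, radius 56 to 75 mm, top 78 mm above the counter when level; hub 48 mm across, top 82 mm. Origin: wheel centre, 59 mm above the counter; z its axis. Rocks about its origin any way: under 1 N at the tyre within the play (0.05 to 0.12 rad each way at first), then firm but springy: 4 N at 65 mm radius gives 0.02 to 0.03 rad more. Turns about z.
- axle_washer: Thrust washer under the nut, 36 mm across, 3 mm thick; origin at the centre of its underside, about 85 mm above the counter. It goes up and down with the nut and carries the upper bearing cone, out of sight in the hub. The cone meets the wheel's cup at 17 mm radius; their gap cannot be seen or worked out from poses: gap = 17 mm x play in rad.
- nut_top (a point): Top centre of the hexagon of the steel lock nut: 30 mm across flats, 16 mm tall below this point; a round collar and the axle end stand up to 10 mm above it. Flats face this frame's y axis and every 60 degrees. Right-hand thread, 4 mm a turn, clockwise from above lowers it; steady drag about 0.12 N m; it stays where left. Past zero play it presses cone on cup: 15 N after 0.35 rad, 70 N after 1.1.
- grease_tub: Grease tub, 60 mm across, 45 mm tall, on the board; origin at its foot. Leave it.
- spare_race: Steel bearing ring, 48 mm across, 14 mm tall, on the board; origin at its foot. Leave it.
- wrench: Spanner 200 mm long lying on the counter. Leave it.
- screwdriver: Screwdriver 190 mm long lying on the counter. Leave it.
- detergent: White detergent bottle, 84 mm across, 220 mm tall; origin at its foot. Leave it.
- softener_box: Carton 70 x 110 x 160 mm; origin at its foot. Leave it.
- scoop_cup: White plastic measuring cup with a handle, 72 mm across, 65 mm tall; origin at its foot. Leave it.
- spare_wheel: Another such wheel, loose, lying on the counter; origin at its foot. Leave it.

How it is judged:
By the outcome, as a careful person would: the job done as asked, in the order asked, and still so for the second after the job is handed in, with the robot touching nothing.
It also fails if it takes over 64 s, if anything falls off the work surface, if the arm or the gripper's body presses on something with over 40 N, if the wrist force passes 120 N, or if a joint passes its speed limit or range.

## Working session

There is one attempt and no reset: what is moved stays moved. The work goes in short steps, Python scripts to look and compute and a tool call to move; the robot and the scene stay as the last step left them, time stands still between calls to the robot, and variables do not carry over. Pictures are saved under pics/ and viewed, at most 10 in all, crops included, and the job is handed in when it is done.

Besides the shell and the picture viewer there is one more tool, called after ">>>" in YAML: its name, and indented under it one key for each argument. arm_command: Moves the arm, as the interface text tells. Its arguments: {"type":"object","properties":{"deltas":{"type":"array"},"gripper":{"type":"number"},"squeeze":{"type":"number"}},"required":["deltas"]}

```bash
mkdir -p pics; ls; python3 - <<'E'
from plant import monitor,eyes
import cv2
for n in("side","top"):
    cv2.imwrite(f"pics/{n}0.png",eyes.read_camera(n)); print(n,eyes.camera_model(n))
print(monitor.read_state())
E
```

```text
pics
side {'fx': 386.75526624352693, 'fy': 386.75526624352693, 'cx': 315.9346079598689, 'cy': 193.5576517431506, 'rvec': array([ 2.0377484 , -0.69320165,  0.40311111]), 'tvec': array([-0.42916007,  0.22185346,  1.08063522])}
top {'fx': 366.4067570154423, 'fy': 366.4067570154423, 'cx': 321.8689983713259, 'cy': 199.19714765605133, 'rvec': array([ 2.09663968, -2.1437066 ,  0.20986786]), 'tvec': array([-0.04964364,  0.48521208,  1.26262301])}
{'t': 0.1, 'q': array([ 1.20558361e+00,  1.31089135e-01,  1.48914058e+00, -2.25121163e-05,
        1.52301663e+00, -8.54123319e-02]), 'dq': array([ 1.27432279e-03, -1.56119640e-03, -2.87730555e-03,  2.95389619e-04,
        1.21867449e-03, -3.97170580e-05]), 'joint_torque': array([ 1.12941889e-03, -5.61341321e+01, -4.93096268e+01,  7.70725915e-02,
        2.91876763e-02, -7.19011018e-05]), 'tool_pos': array([0.16551005, 0.576192  , 0.21770663]), 'orientation': array([-4.38026823e-01, -3.11055412e+00,  2.53957610e-03]), 'force': array([-0.21852275, -0.41451858,  0.28666188]), 'wrist_torque': array([ 0.02829544, -0.03639206,  0.02725207]), 'gripper_force': 0.0, 'opening': 0.09278562713157738}
```

View pics/top0.png

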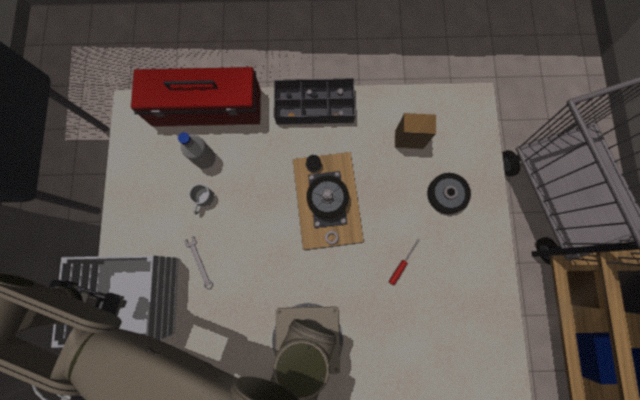

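View pics/side0.png

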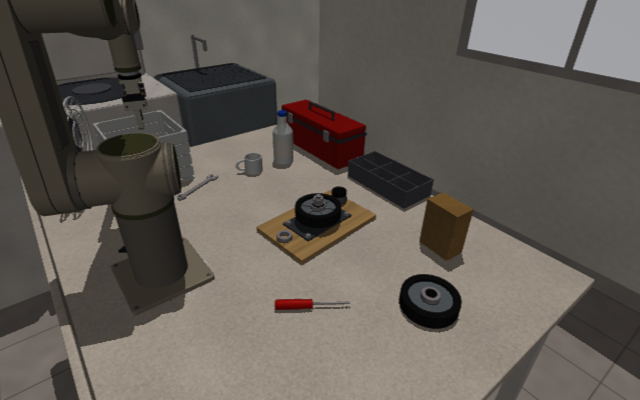

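Top view: wheel at about (328,198) with the nut in the middle, board (295–362,152–248), grease tub at (314,163), race at (332,238). Side view: wheel at about (318,210). Next I'll measure the board and nut and enlarge both.

```bash
cat > h.py <<'E'
import cv2,numpy as np
from plant import monitor,eyes
def cam(n):
    m=eyes.camera_model(n);K=np.array([[m['fx'],0,m['cx']],[0,m['fy'],m['cy']],[0,0,1]])
    R,_=cv2.Rodrigues(np.array(m['rvec']));return K,R,np.array(m['tvec']).ravel()
def ray(n,p):
    K,R,t=cam(n);d=R.T@np.linalg.inv(K)@np.array([p[0],p[1],1.]);return -R.T@t,d
def onplane(n,p,z):
    c,d=ray(n,p);return c+d*(z-c[2])/d[2]
def proj(n,P):
    K,R,t=cam(n);q=K@(R@np.array(P)+t);return q[:2]/q[2]
def tri(a,b):
    (c1,d1),(c2,d2)=ray('top',a),ray('side',b)
    s=np.linalg.lstsq(np.c_[d1,-d2],c2-c1,rcond=None)[0];return (c1+s[0]*d1+c2+s[1]*d2)/2,np.linalg.norm(c1+s[0]*d1-c2-s[1]*d2)
E
python3 - <<'E'
from h import *
t=cv2.imread("pics/top0.png");s=cv2.imread("pics/side0.png")
h=cv2.cvtColor(t,cv2.COLOR_BGR2HSV)
m=cv2.inRange(h,(8,70,60),(28,255,255));m[:140]=0;m[260:]=0;m[:,:280]=0;m[:,375:]=0
r=cv2.minAreaRect(cv2.findNonZero(cv2.morphologyEx(m,cv2.MORPH_OPEN,np.ones((2,2)))))
for c in cv2.boxPoints(r): print(c,onplane('top',c,.018))
print('c',onplane('top',r[0],.018))
# dark tyre
d=((t.max(2)<45)*255).astype(np.uint8);d[:168]=0;d[230:]=0;d[:,:300]=0;d[:,:300]=0;d[:,356:]=0
(c,sz,a)=cv2.minAreaRect(cv2.findNonZero(d));print('tyre',c,sz,onplane('top',c,.07))
a=cv2.resize(t[170:226,300:356],(560,560),interpolation=cv2.INTER_CUBIC)
cv2.imwrite('pics/top_c.png',cv2.convertScaleAbs(a,alpha=1.8))
b=cv2.resize(s[180:260,250:380],(780,480),interpolation=cv2.INTER_CUBIC)
cv2.imwrite('pics/side_c.png',cv2.convertScaleAbs(b,alpha=1.8))
E
```

```text
[292.58466 159.67691] [0.64268264 0.0455002  0.018     ]
[353.01544 152.12308] [ 0.66719369 -0.18139242  0.018     ]
[364.35388 242.83078] [ 0.32754052 -0.20878735  0.018     ]
[303.9231  250.38461] [0.3055639  0.00743903 0.018     ]
c [ 0.48159676 -0.08447967  0.018     ]
tyre (327.5558776855469, 195.2735137939453) (41.18602752685547, 53.073978424072266) [ 0.49316504 -0.08061729  0.07      ]
```

View pics/top_c.png

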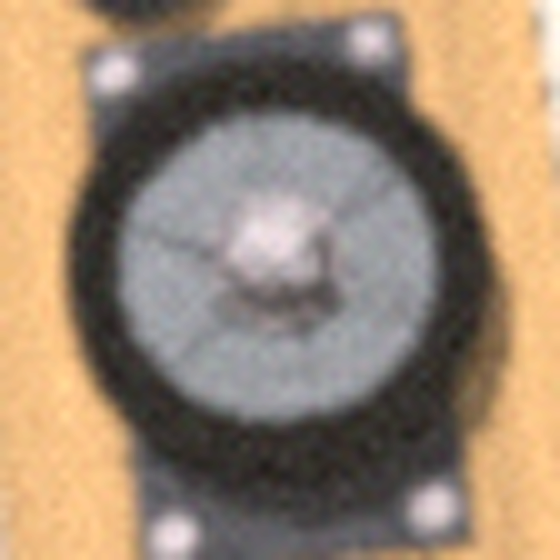

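View pics/side_c.png

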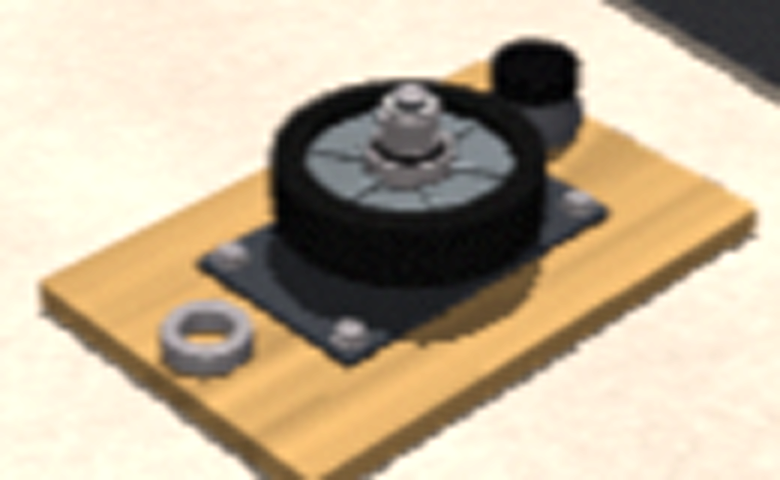

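Zoomed top: the plate bolts are at crop (113,75), (368,42), (172,535) and (435,505), and the axle end is at about (275,240). Zoomed side: the axle end is at about (408,95). The nut angle can't be resolved here.

```bash
python3 - <<'E'
from h import *
T=lambda x,y:(300+(x+.5)/10-.5,170+(y+.5)/10-.5)
S=lambda x,y:(250+(x+.5)/6-.5,180+(y+.5)/6-.5)
B=[onplane('top',T(*p),.027) for p in[(113,75),(368,42),(172,535),(435,505)]]
print(np.round(B,4),np.mean(B,0));a=(B[0]+B[1]-B[2]-B[3]);print('yaw',np.degrees(np.arctan2(a[1],a[0])))
SB=[onplane('side',S(*p),.027) for p in[(578,203),(232,254),(350,332)]];print(np.round(SB,4),(SB[0]+SB[1])/2)
print('axle top',tri(T(275,240),S(408,95)),onplane('top',T(275,240),.114),onplane('side',S(408,95),.114))
# tyre top outer ellipse in side: crop extents left 272,right 547 ,top 78; inner disc in top
print('disc',onplane('top',T(279,265),.072))
E
```

```text
[[ 0.5719 -0.0219  0.027 ]
 [ 0.5823 -0.1159  0.027 ]
 [ 0.4013 -0.0402  0.027 ]
 [ 0.41   -0.1349  0.027 ]] [ 0.49136258 -0.07821611  0.027     ]
yaw 6.20432070753475
[[ 0.5786 -0.1187  0.027 ]
 [ 0.3974 -0.0427  0.027 ]
 [ 0.4072 -0.1352  0.027 ]] [ 0.488009   -0.08070897  0.027     ]
axle top (array([ 0.48986658, -0.07770005,  0.11098381]), np.float64(0.001860628229820236)) [ 0.49003776 -0.07812648  0.114     ] [ 0.48590201 -0.08119247  0.114     ]
disc [ 0.48997214 -0.08013319  0.072     ]
```

>>> arm_command:
  deltas:
    - [[1.62,-2.95,0,0,0,-3.7],[1.62,-2.95,0,0,0,-3.7],[1.62,-2.95,0,0,0,-3.7],[1.62,-2.95,0,0,0,-3.7],[1.62,-2.95,0,0,0,-3.7],[1.62,-2.95,0,0,0,-3.7],[1.62,-2.95,0,0,0,-3.7],[1.62,-2.95,0,0,0,-3.7],[1.62,-2.95,0,0,0,-3.7],[1.62,-2.95,0,0,0,-3.7]]
  gripper: -1

```text
t: 0.93
tool_pos: [0.3279, 0.2801, 0.2183]
orientation: [-1.407, -2.809, 0.0]
force: [1.2, -0.4, -0.1]
opening: 0.0308
gripper_force: 0.0
```

>>> arm_command:
  deltas:
    - [[1.62,-2.95,0,0,0,-3.7],[1.62,-2.95,0,0,0,-3.7],[1.62,-2.95,0,0,0,-3.7],[1.62,-2.95,0,0,0,-3.7],[1.62,-2.95,-1.5,0,0,-3.7],[1.62,-2.95,-2,0,0,-3.7],[1.62,-2.95,-2,0,0,-3.7],[1.62,-2.95,-2,0,0,-3.7],[1.62,-2.95,-2,0,0,-3.7],[1.62,-2.95,-2,0,0,-3.7],[0,0,0,0,0,0],[0,0,0,0,0,0]]

```text
t: 1.93
tool_pos: [0.4883, -0.0145, 0.1015]
orientation: [-2.223, -2.215, 0.004]
force: [-1.5, 1.3, 0.4]
opening: 0.0007
gripper_force: 0.0
```

```bash
cat >> h.py <<'E'
def st():
    s=monitor.read_state();R,_=cv2.Rodrigues(s['orientation'])
    print('t%.2f'%s['t'],'p',np.round(s['tool_pos']*1e3,1),'y_ang %.1f'%np.degrees(np.arctan2(R[1,1],R[0,1])),'zax',np.round(R[:,2],3),'F',np.round(s['force'],2),'M',np.round(s['wrist_torque'],2),'op %.1f'%(s['opening']*1e3),'g',s['gripper_force'],'q6 %.2f'%s['q'][5])
E
python3 -c "from h import *;st()"
```

```text
t1.93 p [488.3 -14.5 101.5] y_ang -0.2 zax [-0.005  0.001 -1.   ] F [-1.52  1.32  0.39] M [-0.06  0.09  0.02] op 0.7 g 0.0 q6 -0.13
```

>>> arm_command:
  deltas:
    - [[0,0,-0.6,0,0,0],[0,0,-0.6,0,0,0],[0,0,-0.4,0,0,0],[0,0,-0.3,0,0,0],[0,0,-0.2,0,0,0],[0,0,-0.2,0,0,0],[0,0,-0.2,0,0,0],[0,0,-0.1,0,0,0],[0,0,-0.1,0,0,0],[0,0,0,0,0,0],[0,0,0,0,0,0]]

```text
t: 2.85
tool_pos: [0.4897, -0.0134, 0.0767]
orientation: [2.222, 2.221, 0.0]
force: [0.0, 0.1, -0.6]
opening: 0.0
gripper_force: 0.0
```

```bash
python3 -c "from h import *;st()"
```

```text
t2.85 p [489.7 -13.4  76.7] y_ang -0.0 zax [ 0. -0. -1.] F [ 0.04  0.06 -0.6 ] M [-0.06  0.09  0.07] op 0.0 g 0.0 q6 -0.13
```

>>> arm_command:
  deltas:
    - [[0,0,-0.1,0,0,0],[0,0,-0.1,0,0,0],[0,0,-0.1,0,0,0],[0,0,0,0,0,0]]

```text
t: 3.18
tool_pos: [0.4896, -0.0133, 0.0734]
orientation: [-2.222, -2.221, 0.0]
force: [0.2, 0.5, -0.2]
opening: 0.0006
gripper_force: 0.1
```

>>> arm_command:
  deltas:
    - [[0,0,-0.1,0,0,0],[0,0,0,0,0,0]]

```text
t: 3.35
tool_pos: [0.4897, -0.0133, 0.0726]
orientation: [2.222, 2.221, 0.0]
force: [-0.3, 0.4, 0.8]
opening: 0.0007
gripper_force: 0.5
```

>>> arm_command:
  deltas:
    - [[0,0,-0.1,0,0,0],[0,0,0,0,0,0]]

```text
t: 3.52
tool_pos: [0.4899, -0.0132, 0.0718]
orientation: [2.222, 2.221, 0.001]
force: [-0.3, 1.9, 2.2]
opening: 0.0006
gripper_force: 1.6
```

>>> arm_command:
  deltas:
    - [[0,0,-0.1,0,0,0],[0,0,0,0,0,0],[0,0,0,0,0,0]]

```text
t: 3.77
tool_pos: [0.4901, -0.0131, 0.0711]
orientation: [2.222, 2.221, 0.001]
force: [-0.2, 3.7, 7.0]
opening: 0.0008
gripper_force: 2.7
```

>>> arm_command:
  deltas:
    - [[0,0,-0.05,0,0,0],[0,0,0,0,0,0],[0,0,0,0,0,0]]

```text
t: 4.02
tool_pos: [0.4903, -0.0131, 0.0708]
orientation: [2.221, 2.22, 0.002]
force: [-0.4, 3.0, 6.0]
opening: 0.0002
gripper_force: 3.3
```

```bash
python3 -c "
from h import *;st();[(eyes.read_camera('side'),st()) for i in range(3)]"
```

```text
t4.02 p [490.3 -13.1  70.8] y_ang -0.0 zax [ 0.001  0.    -1.   ] F [-0.36  2.99  5.98] M [ 0.45  0.23 -0.02] op 0.2 g 3.2623207608480698 q6 -0.13
t4.07 p [490.3 -13.1  70.9] y_ang -0.0 zax [ 0.001  0.    -1.   ] F [-0.64  2.75  5.99] M [ 0.43  0.18 -0.04] op 0.3 g 3.260739753540065 q6 -0.13
t4.12 p [490.3 -13.1  70.8] y_ang -0.0 zax [ 0.001  0.    -1.   ] F [-0.38  3.18  6.37] M [0.41 0.25 0.02] op 0.3 g 3.260162704649474 q6 -0.13
t4.17 p [490.3 -13.1  70.8] y_ang -0.0 zax [ 0.001  0.    -1.   ] F [-0.44  3.17  6.64] M [ 0.42  0.2  -0.  ] op 0.2 g 3.2594418169901473 q6 -0.13
```

>>> arm_command:
  deltas:
    - [[0,0,1.5,0,0,0],[0,0,2.5,0,0,0],[0,-2.2,2,0,0,0],[0,-3.5,0,0,0,0],[0,-3.5,0,0,0,0],[0,-2.5,-2,0,0,0],[0,-1.5,-2.0,0,0,0],[0,0,-1.0,0,0,0],[0,0,0,0,0,0],[0,0,0,0,0,0]]

```text
t: 5.0
tool_pos: [0.4888, -0.1445, 0.0794]
orientation: [-2.221, -2.219, 0.001]
force: [0.5, 0.5, -0.1]
opening: 0.0005
gripper_force: 0.0
```

```bash
python3 -c "from h import *;st()"
```

```text
t5.00 p [ 488.8 -144.5   79.4] y_ang -0.0 zax [-0.002  0.001 -1.   ] F [ 0.49  0.47 -0.09] M [-0.06  0.07 -0.06] op 0.5 g 0.0 q6 -0.39
```

>>> arm_command:
  deltas:
    - [[0,0,-0.2,0,0,0],[0,0,-0.2,0,0,0],[0,0,-0.1,0,0,0],[0,0,-0.1,0,0,0],[0,0,0,0,0,0],[0,0,0,0,0,0]]

```text
t: 5.5
tool_pos: [0.4899, -0.1451, 0.0744]
orientation: [2.221, 2.221, 0.0]
force: [0.6, 0.5, -0.2]
opening: 0.0006
gripper_force: 0.1
```

>>> arm_command:
  deltas:
    - [[0,0,-0.1,0,0,0],[0,0,0,0,0,0],[0,0,0,0,0,0]]

```text
t: 5.75
tool_pos: [0.4898, -0.1454, 0.0732]
orientation: [2.222, 2.221, 0.0]
force: [-0.0, 0.7, 0.4]
opening: 0.0004
gripper_force: 0.2
```

>>> arm_command:
  deltas:
    - [[0,0,-0.1,0,0,0],[0,0,0,0,0,0],[0,0,0,0,0,0]]

```text
t: 6.0
tool_pos: [0.4899, -0.1455, 0.0723]
orientation: [2.222, 2.22, 0.0]
force: [0.4, -0.3, 2.1]
opening: 0.0004
gripper_force: 0.9
```

>>> arm_command:
  deltas:
    - [[0,0,-0.1,0,0,0],[0,0,0,0,0,0],[0,0,0,0,0,0]]

```text
t: 6.25
tool_pos: [0.49, -0.1456, 0.0715]
orientation: [2.222, 2.22, 0.0]
force: [-0.4, -1.7, 4.5]
opening: 0.0003
gripper_force: 2.2
```

```bash
python3 -c "from h import *;st()"
```

```text
t6.25 p [ 490.  -145.6   71.5] y_ang -0.0 zax [ 0.001 -0.    -1.   ] F [-0.39 -1.68  4.52] M [-0.26  0.07  0.03] op 0.3 g 2.2344010493543465 q6 -0.39
```

>>> arm_command:
  deltas:
    - [[0,0,1.5,0,0,0],[0,0,2.5,0,0,6.6],[0,0,3.0,0,0,6.6],[0,1.6,0.5,0,0,6.6],[0,2.5,0,0,0,6.6],[0,2.0,0,0,0,6.6],[0,0.5,0,0,0,6.6],[0,0,0,0,0,6.6],[0,0,0,0,0,6.6],[0,0,0,0,0,6.6],[0,0,0,0,0,6.6],[0,0,0,0,0,0]]
  gripper: 0.2
  squeeze: 10

```text
t: 7.25
tool_pos: [0.4891, -0.079, 0.1454]
orientation: [-0.645, -3.073, -0.0]
force: [0.1, 0.8, 0.5]
opening: 0.0557
gripper_force: 0.0
```

```bash
python3 - <<'E'
from h import *
st()
t=eyes.read_camera('top');s=eyes.read_camera('side')
p=proj('side',(.4895,-.0795,.11));print(p)
x,y=map(int,p)
b=cv2.resize(s[y-40:y+35,x-45:x+55],(800,600),interpolation=cv2.INTER_CUBIC)
cv2.imwrite('pics/s1.png',cv2.convertScaleAbs(b,alpha=1.6))
E
```

```text
t7.25 p [489.1 -79.  145.4] y_ang 66.3 zax [-0.001  0.001 -1.   ] F [0.07 0.76 0.52] M [-0.    0.01 -0.02] op 55.7 g 0.0 q6 -1.42
[318.12502185 195.89696575]
```

View pics/s1.png

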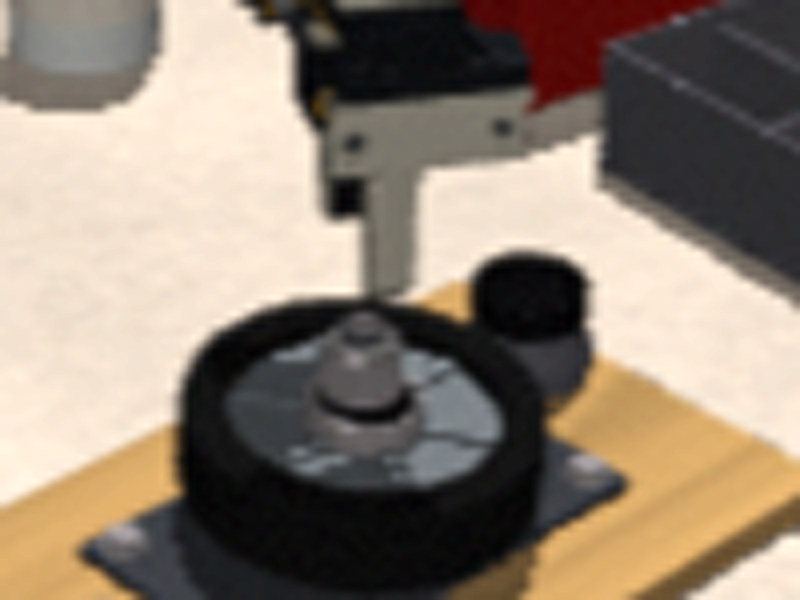

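>>> arm_command:
  deltas:
    - [[0,0,-1.5,0,0,0],[0,0,-1.5,0,0,0],[0,0,-1.2,0,0,0],[0,0,-0.6,0,0,0],[0,0,-0.4,0,0,0],[0,0,-0.2,0,0,0],[0,0,0,0,0,0],[0,0,0,0,0,0]]

```text
t: 8.02
tool_pos: [0.4901, -0.0794, 0.0927]
orientation: [0.654, 3.072, -0.0]
force: [-0.3, -0.6, -0.1]
opening: 0.0558
gripper_force: 0.0
```

>>> arm_command:
  deltas:
    - [[0,0,0,0,0,0],[0,0,0,0,0,0],[0,0,0,0,0,0],[0,0,0,0,0,0],[0,0,0,0,0,0],[0,0,0,0,0,0]]
  gripper: -1
  squeeze: 10

```text
t: 8.52
tool_pos: [0.4894, -0.0805, 0.0925]
orientation: [-0.654, -3.073, 0.003]
force: [-2.5, -4.6, 3.1]
opening: 0.0325
gripper_force: 10.0
```

```bash
python3 -c "from h import *;st()"
```

```text
t8.52 p [489.4 -80.5  92.5] y_ang 66.0 zax [-0.    -0.002 -1.   ] F [-2.53 -4.62  3.11] M [-0.9   0.49  0.1 ] op 32.5 g 10.000275420024991 q6 -1.42
```

>>> arm_command:
  deltas:
    - [[-0.05,-0.1,0,0,0,0],[-0.05,-0.1,0,0,0,0],[0,0,0,0,0,5],[0,0,0,0,0,5],[0,0,-0.1,0,0,0],[0,0,0,0,0,0]]
  gripper: 0.0

```text
t: 9.02
tool_pos: [0.4886, -0.0812, 0.0909]
orientation: [-0.388, -3.117, -0.0]
force: [-0.2, 0.0, 0.6]
opening: 0.046
gripper_force: 0.0
```

>>> arm_command:
  deltas:
    - [[0,0,0,0,0,0],[0,0,0,0,0,0],[0,0,0,0,0,0],[0,0,0,0,0,0],[0,0,0,0,0,0]]
  gripper: -1
  squeeze: 10

```text
t: 9.43
tool_pos: [0.4889, -0.0804, 0.0912]
orientation: [0.385, 3.118, 0.003]
force: [0.2, 5.3, 0.1]
opening: 0.0299
gripper_force: 10.0
```

```bash
python3 -c "from h import *;st()"
```

```text
t9.43 p [488.9 -80.4  91.2] y_ang 75.9 zax [ 0.     0.002 -1.   ] F [0.15 5.35 0.12] M [ 0.86 -0.22  0.07] op 29.9 g 9.972588582895696 q6 -1.59
```

>>> arm_command:
  deltas:
    - [[0,0.1,0,0,0,0],[0,0,-0.007,0,0,-6],[0,0,-0.007,0,0,-6],[0,0,-0.007,0,0,-6],[0,0,-0.007,0,0,-6],[0,0,-0.007,0,0,-6],[0,0,0,0,0,0]]
  squeeze: 25

```text
t: 10.02
tool_pos: [0.4888, -0.0806, 0.0908]
orientation: [1.186, 2.909, -0.001]
force: [0.9, -1.5, 0.8]
opening: 0.0297
gripper_force: 24.8
```

```bash
python3 -c "from h import *;st()"
```

```text
t10.02 p [488.8 -80.6  90.8] y_ang 45.6 zax [ 0.    -0.001 -1.   ] F [ 0.92 -1.54  0.84] M [-0.15 -0.01 -0.04] op 29.7 g 24.767931662499905 q6 -1.06
```

>>> arm_command:
  deltas:
    - [[0,0,-0.007,0,0,-5.8],[0,0,-0.007,0,0,-5.8],[0,0,-0.007,0,0,-5.8],[0,0,-0.007,0,0,-5.8],[0,0,-0.007,0,0,-5.8],[0,0,-0.007,0,0,-5.8],[0,0,-0.007,0,0,-5.8],[0,0,-0.007,0,0,-5.8],[0,0,-0.007,0,0,-5.8],[0,0,-0.007,0,0,-5.8],[0,0,-0.007,0,0,-5.8],[0,0,-0.007,0,0,-5.8]]

```text
t: 11.02
tool_pos: [0.4879, -0.0808, 0.09]
orientation: [-2.63, -1.717, 0.003]
force: [-4.1, -1.1, 3.7]
opening: 0.0299
gripper_force: 24.9
```

```bash
python3 -c "from h import *;st()"
```

```text
t11.02 p [487.9 -80.8  90. ] y_ang -23.7 zax [-0.002 -0.001 -1.   ] F [-4.13 -1.13  3.7 ] M [-0.26  0.97  0.08] op 29.9 g 24.908305685967207 q6 0.15
```

>>> arm_command:
  deltas:
    - [[0,0,0,0,0,0],[0,0,0,0,0,0],[0,0,1.0,0,0,0],[0,0,1.5,0,0,0],[0.1,0,1.5,0,0,0]]
  gripper: -0.1

```text
t: 11.43
tool_pos: [0.4893, -0.0801, 0.1306]
orientation: [-2.625, -1.724, 0.001]
force: [0.2, -0.2, 1.5]
opening: 0.0419
gripper_force: 0.0
```

>>> arm_command:
  deltas:
    - [[0,1.7,0,0,0,6],[0,2.5,0,0,0,6],[0,1.7,-1,0,0,6],[0,0.8,-1.5,0,0,6],[0,0,-1.5,0,0,0],[0,0,-0.7,0,0,0],[0,0,-0.3,0,0,0],[0,0,0,0,0,0],[0,0,0,0,0,0]]
  gripper: -1

```text
t: 12.18
tool_pos: [0.4901, -0.0137, 0.0807]
orientation: [2.214, 2.228, 0.001]
force: [0.1, -0.3, 0.4]
opening: 0.0003
gripper_force: 0.0
```

```bash
python3 -c "from h import *;st()"
```

```text
t12.18 p [490.1 -13.7  80.7] y_ang 0.4 zax [ 0.001 -0.    -1.   ] F [ 0.09 -0.28  0.37] M [-0.09  0.07 -0.02] op 0.3 g 0.0 q6 -0.14
```

>>> arm_command:
  deltas:
    - [[0,0,-0.1,0,0,0],[0,0,-0.1,0,0,0],[0,0,-0.1,0,0,0],[0,0,0,0,0,0],[0,0,0,0,0,0]]

```text
t: 12.6
tool_pos: [0.4899, -0.0134, 0.0771]
orientation: [2.214, 2.228, 0.0]
force: [0.5, -0.2, 0.1]
opening: 0.0002
gripper_force: 0.2
```

>>> arm_command:
  deltas:
    - [[0,0,-0.1,0,0,0],[0,0,0,0,0,0],[0,0,0,0,0,0]]

```text
t: 12.85
tool_pos: [0.4898, -0.0132, 0.0761]
orientation: [2.214, 2.229, 0.0]
force: [0.7, 1.0, 1.8]
opening: 0.0006
gripper_force: 0.9
```

>>> arm_command:
  deltas:
    - [[0,0,-0.1,0,0,0],[0,0,0,0,0,0],[0,0,0,0,0,0]]

```text
t: 13.1
tool_pos: [0.49, -0.0131, 0.0753]
orientation: [2.214, 2.229, 0.001]
force: [-0.7, 2.6, 5.0]
opening: 0.0006
gripper_force: 2.4
```

>>> arm_command:
  deltas:
    - [[0,0,-0.1,0,0,0],[0,0,0,0,0,0],[0,0,0,0,0,0]]

```text
t: 13.35
tool_pos: [0.4902, -0.013, 0.0746]
orientation: [2.214, 2.228, 0.002]
force: [-1.1, 2.8, 6.0]
opening: 0.0003
gripper_force: 3.7
```

```bash
python3 -c "from h import *;st()"
```

```text
t13.35 p [490.2 -13.   74.6] y_ang 0.4 zax [ 0.001  0.001 -1.   ] F [-1.15  2.84  5.98] M [ 0.53  0.2  -0.  ] op 0.3 g 3.712692447490511 q6 -0.14
```

>>> arm_command:
  deltas:
    - [[0,0,1.5,0,0,0],[0,0,2.5,0,0,0],[0,0,2.5,0,0,-6],[-0.1,-1.75,0,0,0,-6],[-0.1,-2.5,0,0,0,-6],[0,-1.5,0,0,0,-6],[0,-1.0,0,0,0,0],[0,0,-1.0,0,0,0],[0,0,-1.5,0,0,0],[0,0,-1.0,0,0,0],[0,0,-0.5,0,0,0],[0,0,0,0,0,0]]
  gripper: 0.1

```text
t: 14.35
tool_pos: [0.4861, -0.0799, 0.0966]
orientation: [-2.625, -1.721, 0.004]
force: [0.1, 1.6, 0.3]
opening: 0.0511
gripper_force: 0.0
```

>>> arm_command:
  deltas:
    - [[0,0,0,0,0,0],[0,0,0,0,0,0],[0,0,0,0,0,0],[0,0,0,0,0,0],[0,0,0,0,0,0],[0,0,0,0,0,0]]
  gripper: -1
  squeeze: 15

```text
t: 14.85
tool_pos: [0.488, -0.0808, 0.0997]
orientation: [2.629, 1.72, 0.001]
force: [-3.0, 1.5, 5.6]
opening: 0.0297
gripper_force: 15.0
```

```bash
python3 -c "from h import *;st()"
```

```text
t14.85 p [488.  -80.8  99.7] y_ang -23.6 zax [ 0.001  0.    -1.   ] F [-2.99  1.49  5.56] M [0.21 0.58 0.06] op 29.7 g 14.97515024151653 q6 0.14
```

>>> arm_command:
  deltas:
    - [[0,0,0,0,0,0],[0,0,0,0,0,0],[0,0,0,0,0,0],[-0.05,0,-0.4,0,0,0],[0,0,-0.4,0,0,0],[0,0,-0.2,0,0,0],[0,0,0,0,0,0],[0,0,0,0,0,0]]
  gripper: -0.1

```text
t: 15.52
tool_pos: [0.4869, -0.0807, 0.0885]
orientation: [-2.629, -1.719, 0.001]
force: [-0.3, 0.0, 0.1]
opening: 0.0415
gripper_force: 0.0
```

>>> arm_command:
  deltas:
    - [[0,0,0,0,0,0],[0,0,0,0,0,0],[0,0,0,0,0,0],[0,0,0,0,0,0]]
  gripper: -1
  squeeze: 20

```text
t: 15.85
tool_pos: [0.4877, -0.081, 0.0892]
orientation: [2.628, 1.719, 0.001]
force: [3.6, -1.4, -2.3]
opening: 0.03
gripper_force: 19.9
```

```bash
python3 -c "from h import *;st()"
```

```text
t15.85 p [487.7 -81.   89.2] y_ang -23.6 zax [ 0.001 -0.    -1.   ] F [ 3.56 -1.44 -2.34] M [-0.26 -0.39  0.09] op 30.0 g 19.937319299206138 q6 0.14
```

>>> arm_command:
  deltas:
    - [[0.05,0,-0.007,0,0,-5.9],[0,0,-0.006,0,0,-5.9],[0,0,-0.007,0,0,-5.9],[0,0,-0.006,0,0,-5.9],[0,0,-0.007,0,0,-5.9],[0,0,-0.006,0,0,-5.9],[0,0,-0.007,0,0,-5.9],[0,0,-0.006,0,0,-5.7],[0,0,0,0,0,0],[0,0,0,0,0,0]]
  squeeze: 25

```text
t: 16.68
tool_pos: [0.4872, -0.0805, 0.0886]
orientation: [-3.095, -0.533, 0.001]
force: [-5.3, 2.6, 6.0]
opening: 0.0297
gripper_force: 24.9
```

```bash
python3 -c "from h import *;st()"
```

```text
t16.68 p [487.2 -80.5  88.6] y_ang -70.5 zax [-0.001  0.001 -1.   ] F [-5.3   2.56  5.96] M [ 0.5   0.96 -0.15] op 29.7 g 24.864395395852625 q6 0.96
```

>>> arm_command:
  deltas:
    - [[0,0,0,0,0,0],[0,0,0,0,0,0],[0,0,1.0,0,0,0],[0,0,1.5,0,0,0],[0.1,0,1.5,0,0,6.6],[0.1,0,0,0,0,6.6],[0,1.75,0,0,0,6.6],[0,2.5,0,0,0,6.6]]
  gripper: -0.1

```text
t: 17.35
tool_pos: [0.4905, -0.0395, 0.1298]
orientation: [2.89, 1.227, 0.002]
force: [0.3, 0.5, 0.3]
opening: 0.0418
gripper_force: 0.0
```

>>> arm_command:
  deltas:
    - [[0,1.7,0,0,0,6.6],[0,0.8,0,0,0,6.6],[0,0,-1,0,0,6.6],[0,0,-1.5,0,0,6.6],[0,0,-1,0,0,6.6],[0,0,-0.8,0,0,6.6],[0,0,-0.4,0,0,4.5],[0,0,0,0,0,0],[0,0,0,0,0,0]]
  gripper: -1

```text
t: 18.1
tool_pos: [0.4898, -0.0134, 0.0819]
orientation: [2.226, 2.216, 0.0]
force: [-0.3, -0.2, 0.4]
opening: 0.0007
gripper_force: 0.0
```

```bash
python3 -c "from h import *;st()"
```

```text
t18.10 p [489.8 -13.4  81.9] y_ang -0.2 zax [ 0. -0. -1.] F [-0.31 -0.2   0.45] M [-0.05  0.13 -0.01] op 0.7 g 0.0 q6 -0.13
```

>>> arm_command:
  deltas:
    - [[0,0,-0.1,0,0,0],[0,0,-0.1,0,0,0],[0,0,-0.1,0,0,0],[0,0,0,0,0,0],[0,0,0,0,0,0]]

```text
t: 18.52
tool_pos: [0.4897, -0.0133, 0.0785]
orientation: [2.224, 2.218, 0.0]
force: [-0.3, -0.6, -0.4]
opening: 0.0005
gripper_force: 0.0
```

>>> arm_command:
  deltas:
    - [[0,0,-0.1,0,0,0],[0,0,0,0,0,0],[0,0,0,0,0,0]]

```text
t: 18.77
tool_pos: [0.4899, -0.0133, 0.0776]
orientation: [2.224, 2.219, 0.001]
force: [0.3, 0.7, 1.4]
opening: 0.0004
gripper_force: 0.9
```

>>> arm_command:
  deltas:
    - [[0,0,-0.1,0,0,0],[0,0,0,0,0,0],[0,0,0,0,0,0]]

```text
t: 19.02
tool_pos: [0.4901, -0.0131, 0.0769]
orientation: [2.224, 2.219, 0.001]
force: [-1.0, 1.2, 5.2]
opening: 0.0006
gripper_force: 2.5
```

>>> arm_command:
  deltas:
    - [[0,0,-0.1,0,0,0],[0,0,0,0,0,0],[0,0,0,0,0,0]]

```text
t: 19.27
tool_pos: [0.4903, -0.013, 0.0763]
orientation: [2.224, 2.219, 0.002]
force: [-0.4, 2.9, 7.2]
opening: 0.0009
gripper_force: 3.7
```

```bash
python3 -c "from h import *;st()"
```

```text
t19.27 p [490.3 -13.   76.3] y_ang -0.1 zax [ 0.001  0.    -1.   ] F [-0.38  2.86  7.19] M [0.39 0.35 0.03] op 0.9 g 3.725234757293947 q6 -0.13
```

>>> arm_command:
  deltas:
    - [[0,0,1.5,0,0,0],[0,0,2.5,0,0,0],[0,-2.2,2,0,0,0],[0,-3.5,0,0,0,0],[0,-3.5,0,0,0,0],[0,-2.5,-2,0,0,0],[0,-1.5,-2.0,0,0,0],[0,0,-1.4,0,0,0],[0,0,-0.2,0,0,0],[0,0,-0.1,0,0,0],[0,0,0,0,0,0],[0,0,0,0,0,0]]

```text
t: 20.27
tool_pos: [0.4901, -0.1447, 0.0791]
orientation: [2.223, 2.22, 0.001]
force: [-0.1, 0.8, 0.3]
opening: 0.0004
gripper_force: 0.0
```

>>> arm_command:
  deltas:
    - [[0,0,-0.1,0,0,0],[0,0,0,0,0,0],[0,0,0,0,0,0]]

```text
t: 20.52
tool_pos: [0.4901, -0.1449, 0.0779]
orientation: [2.223, 2.219, 0.001]
force: [0.2, 1.0, 1.2]
opening: 0.0004
gripper_force: 0.6
```

>>> arm_command:
  deltas:
    - [[0,0,-0.1,0,0,0],[0,0,0,0,0,0],[0,0,0,0,0,0]]

```text
t: 20.77
tool_pos: [0.4902, -0.1452, 0.077]
orientation: [2.223, 2.219, 0.001]
force: [1.1, 1.5, 5.0]
opening: 0.0008
gripper_force: 2.6
```

>>> arm_command:
  deltas:
    - [[0,0,-0.1,0,0,0],[0,0,0,0,0,0],[0,0,0,0,0,0]]

```text
t: 21.02
tool_pos: [0.4903, -0.1454, 0.0762]
orientation: [2.223, 2.218, 0.001]
force: [-0.6, 2.7, 6.6]
opening: 0.0006
gripper_force: 3.5
```

```bash
python3 -c "from h import *;st()"
```

```text
t21.02 p [ 490.3 -145.4   76.2] y_ang -0.1 zax [ 0.001 -0.    -1.   ] F [-0.62  2.65  6.64] M [0.38 0.12 0.02] op 0.6 g 3.48865432664752 q6 -0.39
```

>>> arm_command:
  deltas:
    - [[0,0,1.5,0,0,0],[0,0,2.5,0,0,-5],[0,0,1.5,0,0,-6.6],[-0.1,1.5,0,0,0,-6.6],[-0.1,2.5,0,0,0,-6.6],[0,1.6,0,0,0,-6.6],[0,0.85,0,0,0,-6.6],[0,0,0,0,0,-6.6],[0,0,0,0,0,-6.6],[0,0,0,0,0,-6.6],[0,0,0,0,0,-6.6],[0,0,0,0,0,-6.1]]
  gripper: 0.1

```text
t: 22.02
tool_pos: [0.4873, -0.0809, 0.1299]
orientation: [-3.098, -0.519, 0.001]
force: [0.3, -0.4, 0.2]
opening: 0.0509
gripper_force: 0.0
```

>>> arm_command:
  deltas:
    - [[0,0,-1.0,0,0,0],[0,0,-1.5,0,0,0],[0,0,-1.0,0,0,0],[0,0,-0.5,0,0,0],[0,0,-0.2,0,0,0],[0,0,0,0,0,0],[0,0,0,0,0,0]]

```text
t: 22.6
tool_pos: [0.4878, -0.0809, 0.0887]
orientation: [3.097, 0.529, 0.0]
force: [1.0, -0.7, -0.3]
opening: 0.0513
gripper_force: 0.0
```

```bash
python3 -c "from h import *;st()"
```

```text
t22.60 p [487.8 -80.9  88.7] y_ang -70.6 zax [ 0. -0. -1.] F [ 0.98 -0.68 -0.3 ] M [-0.02  0.17 -0.04] op 51.3 g 0.0 q6 0.96
```

>>> arm_command:
  deltas:
    - [[0,0,0,0,0,0],[0,0,0,0,0,0],[0,0,0,0,0,0],[0,0,0,0,0,0],[0,0,0,0,0,0],[0,0,-0.006,0,0,-5],[0,0,-0.006,0,0,-5],[0,0,0,0,0,0],[0,0,0,0,0,0]]
  gripper: -1
  squeeze: 25

```text
t: 23.35
tool_pos: [0.4878, -0.0802, 0.0887]
orientation: [-3.13, -0.26, -0.0]
force: [-2.2, 5.3, 6.0]
opening: 0.03
gripper_force: 24.8
```

```bash
python3 -c "from h import *;st()"
```

```text
t23.35 p [487.8 -80.2  88.7] y_ang -80.5 zax [ 0.     0.001 -1.   ] F [-2.23  5.32  5.96] M [ 0.88  0.55 -0.08] op 30.0 g 24.787521038088016 q6 1.14
```

>>> arm_command:
  deltas:
    - [[0,0,0,0,0,0],[0,0,0,0,0,0],[0,0,1.0,0,0,0],[0,0,1.5,0,0,0],[0.1,0,1.5,0,0,6.7],[0.1,0,0,0,0,6.7],[0,1.75,0,0,0,6.7],[0,2.5,0,0,0,6.7],[0,1.7,0,0,0,6.7],[0,0.8,0,0,0,6.7]]
  gripper: -0.1

```text
t: 24.18
tool_pos: [0.4897, -0.0119, 0.129]
orientation: [2.847, 1.327, 0.001]
force: [0.4, 0.5, -0.6]
opening: 0.0418
gripper_force: 0.0
```

>>> arm_command:
  deltas:
    - [[0,0,-1,0,0,6.7],[0,0,-1.5,0,0,6.7],[0,0,-1,0,0,6.7],[0,0,-0.8,0,0,6.7],[0,0,-0.3,0,0,6.7],[0,0,-0.2,0,0,6.7],[0,0,-0.2,0,0,0],[0,0,0,0,0,0],[0,0,0,0,0,0]]
  gripper: -1

```text
t: 24.93
tool_pos: [0.4899, -0.0135, 0.0787]
orientation: [2.23, 2.213, 0.0]
force: [-0.4, -0.2, -0.0]
opening: -0.0
gripper_force: 0.0
```

>>> arm_command:
  deltas:
    - [[0,0,-0.1,0,0,0],[0,0,0,0,0,0],[0,0,0,0,0,0]]

```text
t: 25.18
tool_pos: [0.4901, -0.0134, 0.0778]
orientation: [2.227, 2.215, 0.001]
force: [0.1, -0.1, 2.4]
opening: 0.0007
gripper_force: 1.0
```

>>> arm_command:
  deltas:
    - [[0,0,-0.1,0,0,0],[0,0,0,0,0,0],[0,0,0,0,0,0]]

```text
t: 25.43
tool_pos: [0.4903, -0.0132, 0.077]
orientation: [2.226, 2.216, 0.001]
force: [-0.3, 0.0, 6.2]
opening: 0.0002
gripper_force: 2.8
```

>>> arm_command:
  deltas:
    - [[0,0,-0.1,0,0,0],[0,0,0,0,0,0],[0,0,0,0,0,0]]

```text
t: 25.68
tool_pos: [0.4905, -0.0131, 0.0764]
orientation: [2.226, 2.216, 0.002]
force: [-2.4, 1.8, 8.7]
opening: 0.0008
gripper_force: 4.2
```

```bash
python3 -c "from h import *;st()"
```

```text
t25.68 p [490.5 -13.1  76.4] y_ang -0.3 zax [ 0.002  0.    -1.   ] F [-2.41  1.85  8.72] M [0.24 0.37 0.  ] op 0.8 g 4.23389621428214 q6 -0.13
```

>>> arm_command:
  deltas:
    - [[0,0,1.5,0,0,0],[0,0,2.5,0,0,0],[0,-2.2,2,0,0,0],[0,-3.5,0,0,0,0],[0,-3.5,0,0,0,0],[0,-2.5,-2,0,0,0],[0,-1.5,-2.0,0,0,0],[0,0,-1.4,0,0,0],[0,0,-0.2,0,0,0],[0,0,-0.1,0,0,0],[0,0,0,0,0,0],[0,0,0,0,0,0]]

```text
t: 26.68
tool_pos: [0.4899, -0.1448, 0.0787]
orientation: [-2.226, -2.217, -0.001]
force: [-1.1, -0.8, -0.2]
opening: 0.0003
gripper_force: 0.0
```

>>> arm_command:
  deltas:
    - [[0,0,-0.1,0,0,0],[0,0,0,0,0,0],[0,0,0,0,0,0]]

```text
t: 26.93
tool_pos: [0.4901, -0.145, 0.0778]
orientation: [2.225, 2.217, 0.001]
force: [-0.7, 0.9, 1.8]
opening: 0.0003
gripper_force: 1.2
```

>>> arm_command:
  deltas:
    - [[0,0,-0.1,0,0,0],[0,0,0,0,0,0],[0,0,0,0,0,0]]

```text
t: 27.18
tool_pos: [0.4902, -0.1452, 0.077]
orientation: [2.225, 2.217, 0.001]
force: [-0.6, 1.0, 4.3]
opening: 0.0003
gripper_force: 2.7
```

>>> arm_command:
  deltas:
    - [[0,0,-0.1,0,0,0],[0,0,0,0,0,0],[0,0,0,0,0,0]]

```text
t: 27.43
tool_pos: [0.4905, -0.1453, 0.0764]
orientation: [2.225, 2.216, 0.001]
force: [-1.0, 1.8, 7.5]
opening: 0.0005
gripper_force: 3.9
```

>>> arm_command:
  deltas:
    - [[0,0,1.0,0,0,0],[0,0,2.0,0,0,0],[0,0,3.0,0,0,0],[0,0,3.0,0,0,0],[0,0,2.0,0,0,0],[0,0,0,0,0,0],[0,0,0,0,0,0],[0,0,0,0,0,0]]

```text
t: 28.1
tool_pos: [0.4892, -0.1451, 0.1846]
orientation: [-2.225, -2.216, 0.001]
force: [-0.5, -0.2, -0.0]
opening: 0.0002
gripper_force: 0.0
```

```bash
python3 - <<'E'
from h import *
st();t=eyes.read_camera('top');s=eyes.read_camera('side')
cv2.imwrite('pics/end.png',s)
E
```

```text
t28.10 p [ 489.2 -145.1  184.6] y_ang -0.2 zax [-0.001  0.    -1.   ] F [-0.52 -0.2  -0.01] M [-0.08  0.12 -0.02] op 0.2 g 0.0 q6 -0.38
```

View pics/end.png

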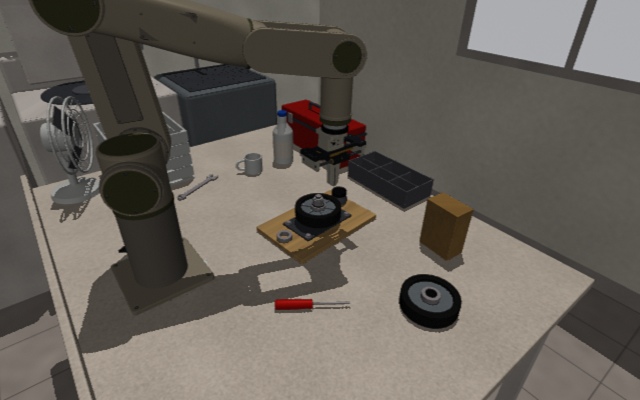

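The wheel is level at (318,210), nothing else has moved, and the gripper hangs clear at (330,170). Both sides came up firm at the level height of about 78 mm, so the play is gone.

```bash
python3 -c "from plant import ticket;print(ticket.close_job())"
```

```text
the job is handed in; nothing more can be done
None
```

The job is handed in at about 28 s of the 64 s allowed. Play was about 0.087 rad each way; I turned the nut clockwise about 157° in all, an estimated 0.3 rad past zero play, and the wheel then pressed firm and level on both left and right, with the gripper clear and nothing else seen to move.

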